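# Stand the locking-fluid bottle ready and hold sprung tweezers at their marked gap

### The arm

A 7-joint arm with a two-finger parallel gripper is mounted at the origin on a cart in front of the work surface, level with it; the furniture and walls round the work are solid. World frame = base frame: x ahead of the robot, y to its left, z up, the work surface at z = 0. Lengths are in m, angles in rad, forces in N, time in s.
With the tool pointing down it reaches from about 0.4 to 0.85 m from the base axis. Payload 10.4 kg.
Tool frame: the origin (TCP) lies midway between the tips of the shut fingers; the grasp point (between the pads) lies 19 mm behind it; z points along the fingers, y is the direction in which the jaws open and shut (so a half turn about z gives the same grasp; the last joint's range is limited). The gripper opens to 87 mm and grips with 3 to 60 N. Pads are 19 mm wide; open, the fingers measure 117 mm over their backs; the gripper's body (75 mm by 190 mm) begins 51 mm behind the grasp point.
Start: joints at [-1.205, 0.332, -0.065, 1.46, 0.022, 1.35, -0.088], TCP at [0.237, 0.578, 0.223] pointing down, gripper open.
Joint ranges: [-2.6, 2.6], [-0.5, 2.12], [-1.47, 1.34], [0.16, 2.42], [-1.27, 4.41], [0.06, 2.06], [-2.6, 2.6]. Speed limits (rad/s): [2.22, 2.22, 2.79, 2.79, 3.14, 3.14, 3.14].

### API

Orientations are given as a unit quaternion [x, y, z, w].
In Python, from bench import r gives the robot as it stands.
- The arm moves only by the tool step_arm, never from a script. Its argument "increments" is a list of rows, each a list of 2 entries, a list of its own where there are three numbers: the shift along the tool's x, y, z in m, then the turn, a rotation vector about the tool's x, y, z in rad. A call has 1 to 5 rows; each row is the pose to reach, as a shift and turn from the pose measured when the call began, along the tool's axes at that moment; what a row does not reach only later rows make up. A row lasts 1/10 s, in which the tool goes at most 50 mm and 8.59 degrees, less where a joint would pass 70% of its speed; a pose out of reach is approached as far as the arm can. A call with a gripper value outside its range is refused whole. "hand" is the closure, from -1 (fully open) to 1 (shut), so that 0 is half open, set as the call begins (left out, the last holds). The fingers move at their own pace and stop on an object; "grip_force" is the grip in N (left out, the last holds). Time passes only in rows, so rows that repeat a pose let the fingers close. It gives the time, the measured TCP pose, the force and the opening at its end, in the units of the state.
- r.read_state(): the state, without advancing time (a new reading comes with each control period).
- r.camera(name): name is "scene" or "top" or "wrist"; returns a dict with "pixels" (384x512x3 uint8, blue, green, red), "camera_matrix" (3x3 intrinsics, pixels), "extrinsics" (4x4, takes a point from camera to world coordinates). Camera axes: x right, y up, looking along -z (the intrinsics and any distortion apply to the point x, -y, -z); pixel columns grow to the right and rows downward; lengths in m; the calibration is good to about 2 mm. A picture is of the moment at which its call begins. There is no depth.
- r.close_job(): hands the job in, once; it reports no verdict.
The state is a dict: "time": time; "joint_positions": joint angles; "joint_vel": joint speeds; "joint_torque": joint torques, N m; "ee_pos": TCP position; "eef_rot": TCP orientation; "ft_force": force on the tool from outside, world axes, zero at the start; "torque": the same for the moment, N m; "width": finger opening in m.
Only numpy, scipy, OpenCV 4.12 (cv2) and the standard library are available. Lean on these libraries where they do the work, as an engineer would, in place of code of your own. Each camera call takes 0.05 s, during which the arm holds its last target.

### The job

I am about to lock the stop nut of the blue-gripped sprung tweezers. First stand the amber dropper bottle of locking fluid upright near the middle of the flat steel block and let go of it, without dropping it or disturbing the jar and the pot; then take the tweezers by their blue grips, squeeze until the red pointer is in the green band of the white scale, lift them about 8 cm off their wooden rest, level, and finish while still holding them there, steady, with the pointer in the green.

Things in the scene. Friction and masses are not known exactly. Their poses are not given: they have to be found in the camera images.
- bottle_center (a point): centre of the dropper bottle, 51 mm above its underside: amber glass bottle, body 32 mm across up to 65 mm high, black collar 24 mm across from there to 77 mm, teat 13 mm across above, 102 mm tall (mind the palm: grip high on the body or by the collar), about 70 g, standing upright. z axis up along the bottle
- steel_block: flat dark grey steel bench block, 98 x 104 mm and 9 mm thick, fixed on the table; origin at the centre of its underside, so its top is 9 mm above the origin
- jar_center (a point): centre of the white jar with a red lid, 44 mm across and 105 mm tall, loose; stands by, leave it alone
- pot_center (a point): centre of the low white and red pot, 63 mm across and 34 mm tall, loose; stands by, leave it alone
- rest: wooden rest fixed on the table: base board 220 (x) x 90 (y) mm, 8 mm thick, with two bars across it (along y, 90 mm long, 12 mm thick, tops 42 mm above the table, 6 mm lips at their ends) at x = -60 and x = +52 mm; origin at the centre of its underside. Between the bars is free room for fingers down to the base board
- tweezers_grip (a point): midway between the two blue grips of the tweezers, 7 mm above their underside (49 mm above the table at the start). x to the tips, y along the squeeze, z up; fixed to the left (+y) arm, so it turns by minus half the joint value as both arms close evenly. Grips 34 mm long (x), 14 mm high; over their outer faces 45 mm free, 31 mm at mid-green, where the faces are parallel
- tweezers_pivot (a point): spring pivot of the sprung steel tweezers, at their middle height, 100 mm behind the grip point; the tips are 200 mm ahead of it. The tweezers (about 80 g, 214 mm long, arms 12 mm high, loose) lie level across the two bars of the rest. The spring pushes each grip outward with about 3.5 N when free, 8.5 N at the green band; squeezed fully they go past the band
- green_band (a point): middle of the green band (7 mm wide) on the white scale that lies across the top of the tweezers near the tips, fixed to the left arm; the red pointer on the right arm runs along the scale's front (tip-side) edge
- tweezers_arm (a joint): how far the tweezers are squeezed (rad): 0 is free (tips 44 mm apart), grows as they close; the tip gap is 44 mm minus 200 mm per rad, the width over the grips 45 mm minus 100 mm per rad. The green band runs from 0.12 to 0.16 (tip gaps 20 to 12 mm), its middle is 0.14; the stop is at 0.20
Mind the look-alikes: they are no part of the job. Leave any purple look-alike of the part that bears bottle_center alone.

How it is judged:
On the way, in this order (a step that is already met when the one before it is completed fails the run):
1. the dropper bottle stands upright on the steel block, near its middle, let go (horizontal distance between bottle_center and steel_block below 0.035 m and z of bottle_center in the frame of steel_block between 0.055 and 0.066 m and angle between bottle_center's own z axis and vertical below 0.12 rad and contact force between dropper_bottle and the fingers below 0.05 N and linear speed of dropper_bottle below 0.03 m/s), for 0.3 s.
2. the tweezers are held off their rest, level, with the pointer in the green band (value of joint tweezers_arm between 0.118 and 0.162 rad and velocity of joint tweezers_arm between -0.1 and 0.1 rad/s and height (world z) of tweezers_grip between 0.095 and 0.4 m and angle between tweezers_grip's own z axis and vertical below 0.3 rad and contact force between tweezers and the fingers above 1 N and contact force between tweezers and rest below 0.01 N and linear speed of tweezers below 0.05 m/s), for 0.5 s.
At the end, for the whole second after the job is handed in: Bottle upright on the block within 35 mm of its middle, let go, still. Tweezers in the fingers, clear of the rest, grips 95 to 400 mm above the table, level within 0.3 rad, still, joint 0.118 to 0.162 (pointer in the green), through the last second (all of step 1 and all of step 2); the arm keeps its last pose, push and grip.
It fails at once if the bottle is tipped (angle between bottle_center's own z axis and vertical above 0.6 rad).
It fails at once if the bottle is dropped (falls free) (contact force between dropper_bottle and anything else below 0.001 N and linear speed of dropper_bottle above 0.4 m/s).
It fails at once if the jar is disturbed (distance of jar_center from where it was at the start of the episode above 0.025 m).
It fails at once if the pot is disturbed (distance of pot_center from where it was at the start of the episode above 0.025 m).
It also fails if it takes over 56 s, if anything falls off the work surface, if the arm or the gripper's body presses on something with over 40 N, if the wrist force passes 120 N, or if a joint passes its speed limit or range.

## Working session

There is one attempt and no reset: what is moved stays moved. The work goes in short steps, Python scripts to look and compute and a tool call to move; the robot and the scene stay as the last step left them, time stands still between calls to the robot, and variables do not carry over. Pictures are saved under pics/ and viewed, and the job is handed in when it is done.

Besides the shell and the picture viewer there is one more tool, called after ">>>" as name(argument=value, ...) on one line, values as JSON. step_arm: Moves the arm, as the interface text tells. Its arguments: {"type":"object","properties":{"increments":{"type":"array"},"hand":{"type":"number"},"grip_force":{"type":"number"}},"required":["increments"]}

```bash
mkdir -p pics; ls; python3 - <<'E'
from bench import r
import cv2
for n in ["scene","top","wrist"]:
    c=r.camera(n); cv2.imwrite(f"pics/a_{n}.png",c["pixels"]); print(n,c["camera_matrix"].tolist(),c["extrinsics"].round(4).tolist(),[k for k in c])
s=r.read_state(); print(s)
E
```

```text
pics
scene [[396.4104562449809, 0.0, 255.23291216449655], [0.0, 396.4104562449809, 192.15706364634568], [0.0, 0.0, 1.0]] [[0.8826, 0.2231, -0.4138, 0.0967], [-0.4697, 0.4556, -0.7562, -0.8218], [0.0199, 0.8618, 0.5069, 0.6349], [0.0, 0.0, 0.0, 1.0]] ['pixels', 'camera_matrix', 'extrinsics']
top [[435.85856599260336, 0.0, 258.00582325698997], [0.0, 435.85856599260336, 189.81255945122584], [0.0, 0.0, 1.0]] [[0.0553, 0.9748, -0.2161, 0.3204], [-0.9985, 0.0542, -0.0108, -0.0035], [0.0012, 0.2164, 0.9763, 1.1715], [0.0, 0.0, 0.0, 1.0]] ['pixels', 'camera_matrix', 'extrinsics']
wrist [[293.72683324007187, 0.0, 257.0310855967499], [0.0, 293.72683324007187, 187.50430156726514], [0.0, 0.0, 1.0]] [[0.3788, -0.8932, -0.2425, 0.1707], [0.9255, 0.3653, 0.1004, 0.6052], [-0.0011, -0.2624, 0.965, 0.3844], [0.0, 0.0, 0.0, 1.0]] ['pixels', 'camera_matrix', 'extrinsics']
{'time': 0.15, 'joint_positions': array([-1.20459278,  0.33274768, -0.06472169,  1.46072868,  0.02158255,
        1.34989836, -0.08852181]), 'joint_vel': array([-0.00114961, -0.00137588, -0.00063868, -0.00124673, -0.00156025,
       -0.00103551,  0.00075541]), 'joint_torque': array([ 5.56787454e-04, -6.23632550e+01,  2.45999882e-02, -3.90140605e+01,
       -6.13458152e-02,  3.73727165e-02,  1.18838361e-04]), 'ee_pos': array([0.23679954, 0.57809395, 0.22193307]), 'eef_rot': array([ 1.93174009e-01,  9.81164363e-01, -5.35591825e-04, -9.44745558e-05]), 'ft_force': array([-0.60520275,  0.5746652 ,  0.4298881 ]), 'torque': array([ 0.01631125, -0.04885624,  0.0151412 ]), 'width': 0.08733453042218607}
```

View pics/a_scene.png

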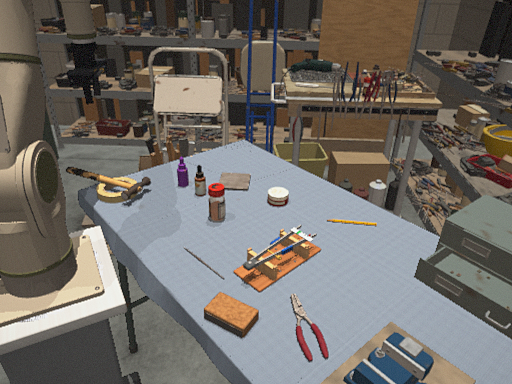

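View pics/a_top.png

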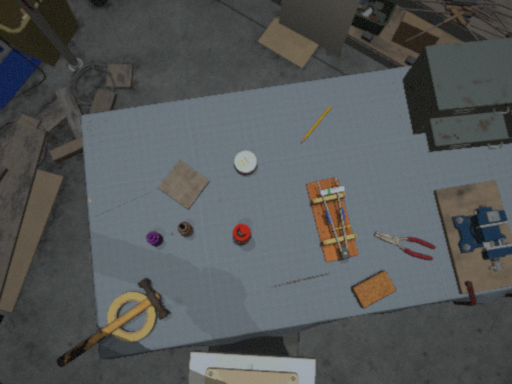

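View pics/a_wrist.png

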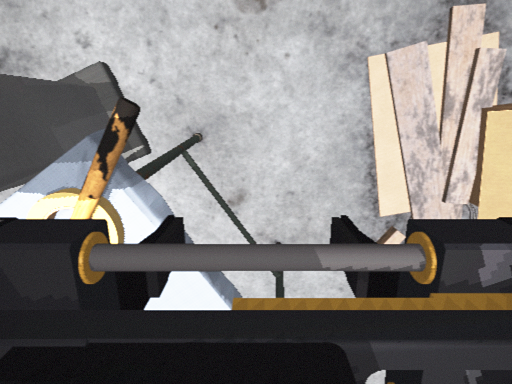

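Candidates for the bottle are amber at scene (200,180)/top (185,229) and purple at scene (183,172)/top (154,239). For the tweezers: the blue-gripped pair on the rest at top (333,220) and the red-handled pliers at top (405,244). I choose the amber bottle and the pair on the rest, and check both in close crops.

```bash
cat > h.py <<'E'
import numpy as np,cv2
from bench import r
def ray(c,uv):
    K=c["camera_matrix"];E=c["extrinsics"]
    d=np.linalg.inv(K)@np.array([uv[0],uv[1],1.]); d=np.array([d[0],-d[1],-d[2]])
    return E[:3,3],E[:3,:3]@d
def onz(c,uv,z):
    o,d=ray(c,uv); return o+d*(z-o[2])/d[2]
def tri(c1,u1,c2,u2):
    A=[];b=[]
    for c,u in((c1,u1),(c2,u2)):
        o,d=ray(c,u); d=d/np.linalg.norm(d); P=np.eye(3)-np.outer(d,d); A.append(P); b.append(P@o)
    x=np.linalg.lstsq(np.vstack(A),np.hstack(b),rcond=None)[0]; return x
def proj(c,p):
    E=c["extrinsics"]; q=E[:3,:3].T@(np.asarray(p)-E[:3,3]); K=c["camera_matrix"]
    return np.array([K[0,2]+K[0,0]*q[0]/-q[2],K[1,2]+K[1,1]*-q[1]/-q[2]])
def crop(img,x0,y0,x1,y1,k,name):
    cv2.imwrite(name,cv2.resize(img[y0:y1,x0:x1],None,fx=k,fy=k,interpolation=cv2.INTER_NEAREST))
E
python3 - <<'E'
from h import *
t=cv2.imread("pics/a_top.png");s=cv2.imread("pics/a_scene.png")
crop(t,140,150,270,250,6,"pics/b_t.png")
crop(t,295,165,365,265,6,"pics/b_tw.png")
crop(s,170,150,300,230,6,"pics/b_s.png")
crop(s,225,220,330,295,7,"pics/b_stw.png")
E
```

```text
(no output)
```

View pics/b_t.png

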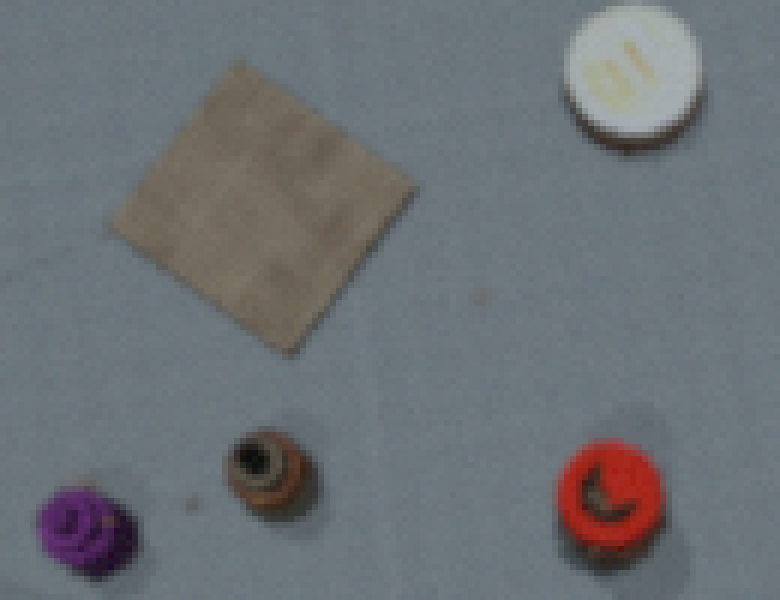

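View pics/b_tw.png

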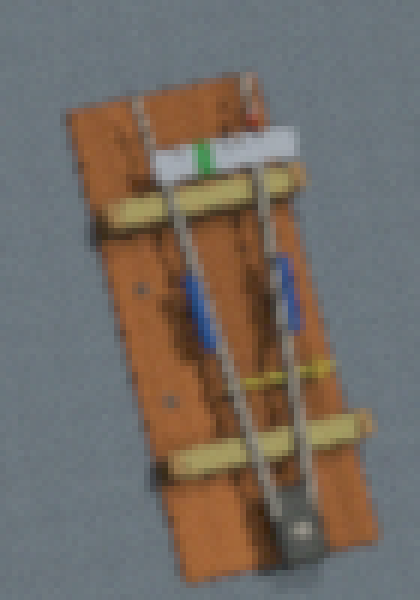

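View pics/b_s.png

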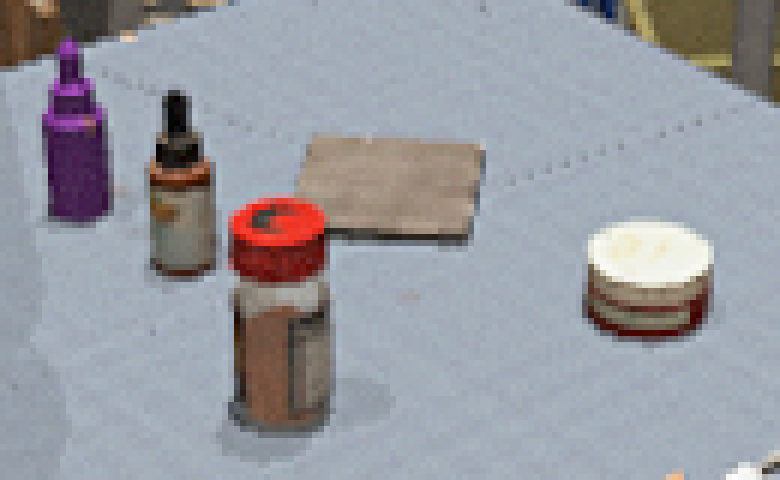

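View pics/b_stw.png

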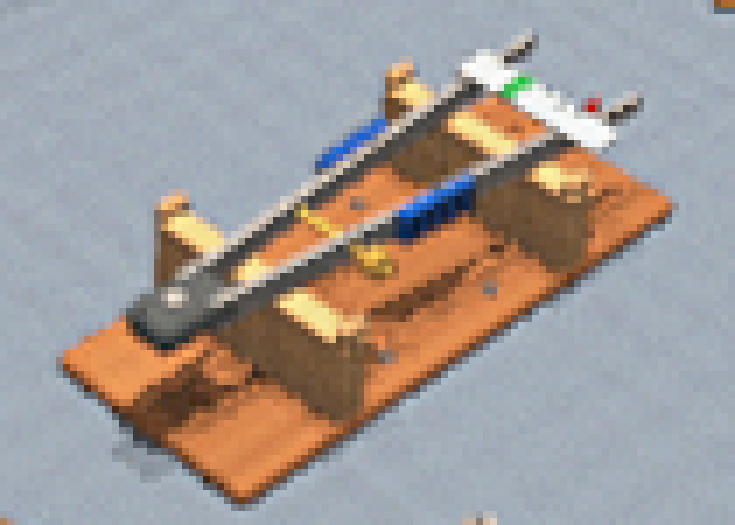

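```bash
python3 - <<'E'
from h import *
t=cv2.imread("pics/a_top.png");s=cv2.imread("pics/a_scene.png")
ct=r.camera("top");cs=r.camera("scene")
f=lambda a,k,o:(a[0]/k+o[0]-.5,a[1]/k+o[1]-.5)
p=tri(ct,f((253,456),6,(140,150)),cs,f((176,95),6,(170,150)))
print("teat",p)
# purple
print("purple",tri(ct,f((68,518),6,(140,150)),cs,f((68,42),6,(170,150))))
# bottle from scene base: centre of base ellipse approx
print("base", onz(cs,f((183,268),6,(170,150)),0))
cor=[onz(ct,f(q,6,(140,150)),.009) for q in[(240,62),(417,187),(290,352),(108,222)]]
print("block",np.round(cor,4),np.mean(cor,0)); print([np.linalg.norm(cor[i]-cor[i-1]) for i in range(4)])
print("jar",onz(ct,f((612,492),6,(140,150)),.105),"pot",onz(ct,f((633,70),6,(140,150)),.034))
pv=tri(ct,f((302,530),6,(295,165)),cs,f((172,297),7,(225,220)));print("pivot",pv)
for n,im,box,c in(("top",t,(295,165,365,265),ct),("scene",s,(225,220,330,295),cs)):
    h=cv2.cvtColor(im,cv2.COLOR_BGR2HSV); m=cv2.inRange(h,(108,130,60),(125,255,255)); mm=m*0; mm[box[1]:box[3],box[0]:box[2]]=m[box[1]:box[3],box[0]:box[2]]
    k,l,st,ce=cv2.connectedComponentsWithStats(mm)
    for i in range(1,k): 
        if st[i,4]>5: print(n,st[i],ce[i],onz(c,ce[i],.05))
    m=cv2.inRange(h,(50,120,60),(75,255,255)); mm=m*0; mm[box[1]:box[3],box[0]:box[2]]=m[box[1]:box[3],box[0]:box[2]]
    ys,xs=np.nonzero(mm); g=(xs.mean(),ys.mean()); print(n,"green",g,onz(c,g,.056))
# rest corners
cr=[onz(ct,f(q,6,(295,165)),.008) for q in[(66,112),(258,72),(382,540),(188,584)]]
print("rest",np.round(cr,4),np.mean(cr,0))
E
```

```text
teat [0.45689012 0.19203699 0.09883434]
purple [0.42628535 0.26442982 0.10338125]
base [0.45439008 0.19007668 0.        ]
block [[0.6507 0.2314 0.009 ]
 [0.5959 0.145  0.009 ]
 [0.5164 0.1961 0.009 ]
 [0.5717 0.2844 0.009 ]] [0.58367646 0.21423685 0.009     ]
[np.float64(0.09505321964874032), np.float64(0.10229842812650405), np.float64(0.09453929642692196), np.float64(0.1041750637128326)]
jar [0.44959072 0.04291162 0.105     ] pot [0.64970233 0.04866627 0.034     ]
pivot [ 0.41511927 -0.22044023  0.05482397]
top [342 209   2   9   9] [342.55555556 213.        ] [ 0.51909543 -0.21451299  0.05      ]
top [326 211   5  12  19] [327.84210526 216.78947368] [ 0.50698878 -0.1764341   0.05      ]
top green (np.float64(328.6), np.float64(191.4)) [ 0.5733383  -0.17610466  0.056     ]
scene [270 239   6   5  11] [272.72727273 241.27272727] [ 0.50234989 -0.17374699  0.05      ]
scene [282 246  11   7  28] [286.82142857 248.67857143] [ 0.5177448  -0.21309693  0.05      ]
scene green (np.float64(298.3333333333333), np.float64(231.83333333333334)) [ 0.57404343 -0.17582065  0.056     ]
rest [[ 0.6038 -0.1198  0.008 ]
 [ 0.6276 -0.2072  0.008 ]
 [ 0.4175 -0.2652  0.008 ]
 [ 0.3936 -0.1801  0.008 ]] [ 0.5106209  -0.19304771  0.008     ]
```

```bash
cat >> h.py <<'E'
from scipy.spatial.transform import Rotation as R
def plan(tgt,yaw):
    """tgt TCP world, yaw = direction of tool y; prints shift and turn in tool axes"""
    s=r.read_state(); Rc=R.from_quat(s["eef_rot"])
    y=np.array([np.cos(yaw),np.sin(yaw),0]);z=np.array([0,0,-1.]);x=np.cross(y,z)
    Rt=R.from_matrix(np.stack([x,y,z],1))
    sh=Rc.inv().apply(np.array(tgt)-s["ee_pos"]); rv=(Rc.inv()*Rt).as_rotvec()
    print("t",round(s["time"],2),"pos",s["ee_pos"].round(4),"F",s["ft_force"].round(2),"w",round(s["width"],4)); print("shift",sh.round(4),"turn",rv.round(4))
E
python3 - <<'E'
from h import *
plan((.4565,.1915,.17),.39)
E
```

```text
t 0.25 pos [0.2369 0.5782 0.2222] F [ 0.23  0.31 -0.19] w 0.0871
shift [-0.3498 -0.2745  0.0524] turn [-6.00e-04  3.00e-04  7.92e-01]
```

>>> step_arm(increments=[[[-0.032, -0.025, 0], [0, 0, 0.07]], [[-0.066, -0.052, 0], [0, 0, 0.148]], [[-0.1, -0.08, 0], [0, 0, 0.225]], [[-0.134, -0.107, 0], [0, 0, 0.3]], [[-0.168, -0.134, 0], [0, 0, 0.375]]], grip_force=12, hand=-1)

```text
time: 0.75
ee_pos: [0.3421, 0.3888, 0.2223]
eef_rot: [0.374, 0.927, -0.0, -0.0]
ft_force: [0.5, 0.7, -0.6]
width: 0.0871
```

```bash
python3 - <<'E'
from h import *
plan((.4565,.1915,.18),.39)
E
```

```text
t 0.75 pos [0.3421 0.3888 0.2223] F [ 0.52  0.67 -0.56] w 0.0871
shift [-0.2193 -0.0627  0.0424] turn [-3.000e-04  2.000e-04  4.139e-01]
```

>>> step_arm(increments=[[[-0.04, -0.012, 0.004], [0, 0, 0.08]], [[-0.085, -0.025, 0.012], [0, 0, 0.17]], [[-0.13, -0.038, 0.022], [0, 0, 0.255]], [[-0.175, -0.05, 0.032], [0, 0, 0.335]], [[-0.219, -0.063, 0.042], [0, 0, 0.414]]])

```text
time: 1.25
ee_pos: [0.4568, 0.1897, 0.1802]
eef_rot: [0.558, 0.83, 0.0, 0.0]
ft_force: [0.3, 0.5, -1.0]
width: 0.0872
```

>>> step_arm(increments=[[[0, 0, 0], [0, 0, 0]], [[0, 0, 0], [0, 0, 0]]])

```text
time: 1.45
ee_pos: [0.457, 0.1887, 0.1801]
eef_rot: [0.559, 0.829, 0.0, -0.0]
ft_force: [1.0, 0.9, 0.8]
width: 0.0871
```

```bash
python3 - <<'E'
from h import *
plan((.4565,.1915,.039),.39)
for n in("scene","top","wrist"):
    c=r.camera(n); cv2.imwrite(f"pics/c_{n}.png",c["pixels"])
    for p in [(.4565,.1915,.102),(.4565,.1915,.0)]: print(n,proj(c,p))
s=cv2.imread("pics/c_scene.png"); t=cv2.imread("pics/c_wrist.png")
cv2.imwrite("pics/c.png",np.hstack([s,t])[:, :]) if 0 else cv2.imwrite("pics/c.png",np.vstack([cv2.resize(t,(512,384)),cv2.resize(s[130:240,120:280],None,fx=1.9,fy=1.9).repeat(1,0)[:205,:304].copy() if 0 else cv2.resize(s[130:200,150:320],(512,211))]))
E
```

```text
t 1.45 pos [0.457  0.1887 0.1801] F [1.03 0.91 0.8 ] w 0.0871
shift [0.0028 0.0005 0.1411] turn [ 0.     -0.0001 -0.0056]
scene [198.75789121 164.47810526]
scene [200.46963082 193.80483198]
top [181.63367845 225.53656209]
top [188.05950702 230.69467943]
wrist [257.22312417 193.71930817]
wrist [257.10127746 169.53888153]
```

View pics/c.png

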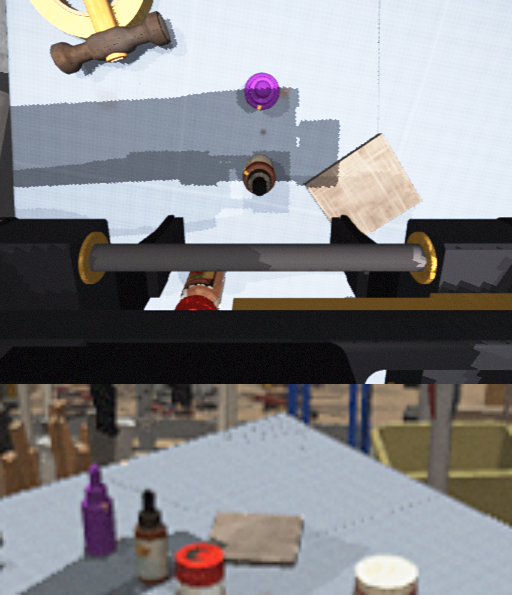

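```bash
python3 - <<'E'
from h import *
c=r.camera("wrist");cs=r.camera("scene"); cv2.imwrite("pics/d_s.png",cs["pixels"])
print(onz(c,(260,186),.102),onz(c,(259,165),0.065), proj(cs,(.457,.189,.18)))
crop(c["pixels"],220,120,300,215,6,"pics/d_w.png")
E
```

```text
[0.45602723 0.19897508 0.102     ] [0.4512804  0.20896697 0.065     ] [197.81923635 140.54538815]
```

View pics/d_s.png

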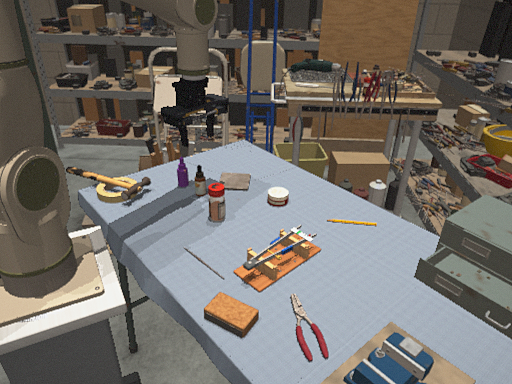

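View pics/d_w.png

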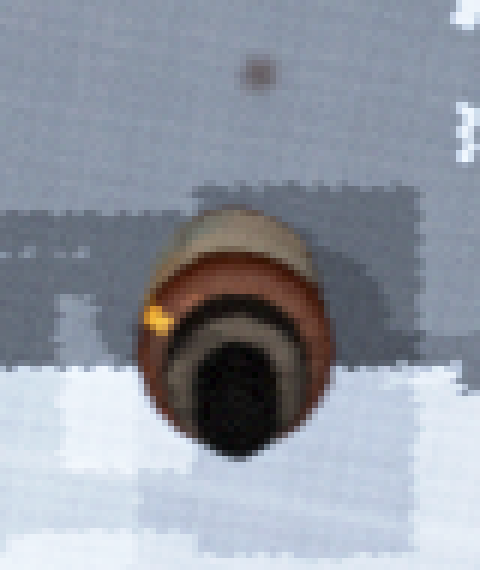

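>>> step_arm(increments=[[[0.002, 0.0005, 0.025], [0, 0, 0]], [[0.004, 0.0005, 0.055], [0, 0, 0]], [[0.005, 0.0005, 0.085], [0, 0, 0]], [[0.005, 0.0005, 0.115], [0, 0, 0]], [[0.005, 0.0005, 0.139], [0, 0, 0]]])

```text
time: 2.2
ee_pos: [0.4542, 0.1967, 0.04]
eef_rot: [0.556, 0.831, 0.0, -0.0]
ft_force: [-0.5, 0.4, 0.5]
width: 0.0868
```

```bash
python3 - <<'E'
from h import *
plan((.4557,.1935,.039),.39)
c=r.camera("scene");crop(c["pixels"],150,90,270,210,5,"pics/e_s.png")
E
```

```text
t 2.2 pos [0.4542 0.1967 0.04  ] F [-0.53  0.38  0.49] w 0.0868
shift [-0.0035  0.0002  0.001 ] turn [ 0.     -0.0003  0.0013]
```

View pics/e_s.png

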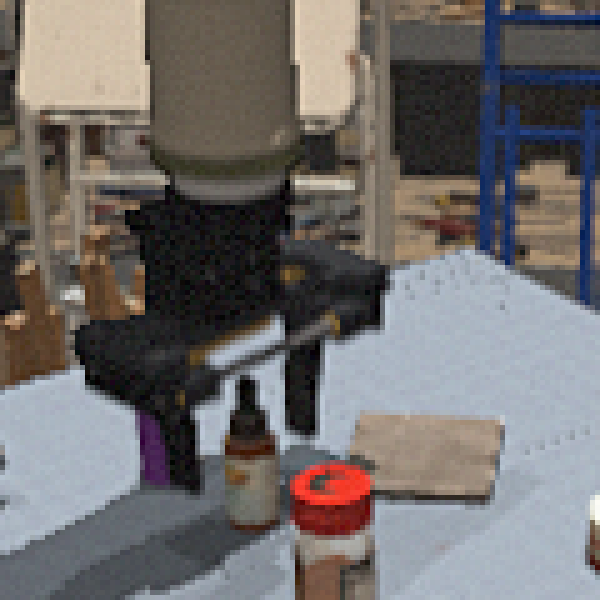

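>>> step_arm(increments=[[[-0.003, 0, 0.001], [0, 0, 0]], [[-0.003, 0, 0.001], [0, 0, 0]], [[-0.003, 0, 0.001], [0, 0, 0]], [[-0.003, 0, 0.001], [0, 0, 0]]], hand=0)

```text
time: 2.65
ee_pos: [0.4542, 0.1935, 0.037]
eef_rot: [0.556, 0.831, -0.001, -0.001]
ft_force: [0.7, 0.2, 0.7]
width: 0.0631
```

>>> step_arm(increments=[[[0, 0, 0], [0, 0, 0]], [[0, 0, 0], [0, 0, 0]], [[0, 0, 0], [0, 0, 0]], [[0, 0, 0], [0, 0, 0]]], hand=0.5, grip_force=10)

```text
time: 3.05
ee_pos: [0.4544, 0.1936, 0.0371]
eef_rot: [0.556, 0.831, -0.001, -0.001]
ft_force: [0.3, -0.5, 0.4]
width: 0.0327
```

>>> step_arm(increments=[[[0, 0, 0], [0, 0, 0]], [[0, 0, 0], [0, 0, 0]], [[0, 0, 0], [0, 0, 0]]], hand=1, grip_force=12)

```text
time: 3.35
ee_pos: [0.4544, 0.1936, 0.0371]
eef_rot: [0.556, 0.831, -0.001, -0.001]
ft_force: [0.1, 0.1, 0.4]
width: 0.032
```

>>> step_arm(increments=[[[0, 0, -0.006], [0, 0, 0]], [[0, 0, -0.015], [0, 0, 0]], [[0, 0, -0.025], [0, 0, 0]], [[0, 0, -0.035], [0, 0, 0]], [[0, 0, -0.04], [0, 0, 0]]])

```text
time: 3.85
ee_pos: [0.455, 0.1939, 0.0786]
eef_rot: [0.556, 0.831, -0.0, -0.0]
ft_force: [0.6, -0.1, -1.0]
width: 0.032
```

```bash
python3 - <<'E'
from h import *
plan((.5837,.2142,.0775),.352)
c=r.camera("scene");crop(c["pixels"],150,90,270,210,5,"pics/f_s.png")
E
```

```text
t 3.85 pos [0.455  0.1939 0.0786] F [ 0.56 -0.07 -0.98] w 0.032
shift [-0.0303  0.1267  0.0011] turn [-0.0003 -0.0004  0.0396]
```

View pics/f_s.png

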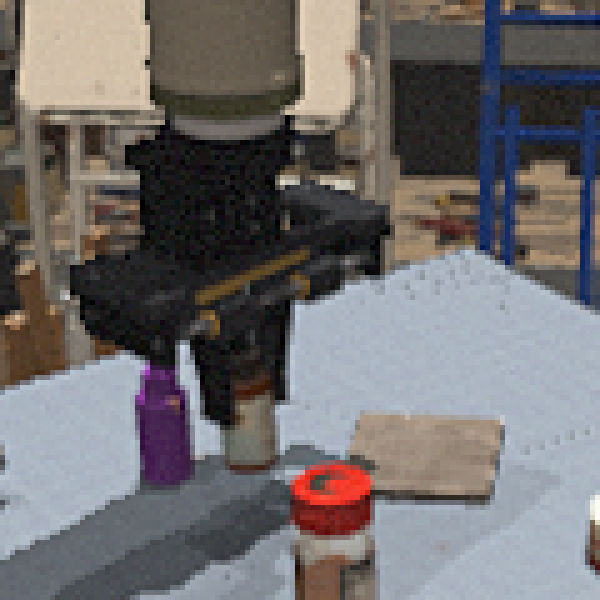

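>>> step_arm(increments=[[[-0.004, 0.015, 0], [0, 0, 0]], [[-0.011, 0.045, 0], [0, 0, 0]], [[-0.019, 0.08, 0], [0, 0, 0]], [[-0.026, 0.11, 0], [0, 0, 0]], [[-0.03, 0.127, 0], [0, 0, 0]]])

```text
time: 4.4
ee_pos: [0.5859, 0.2149, 0.0786]
eef_rot: [0.556, 0.831, 0.0, 0.0]
ft_force: [-0.5, -1.3, -1.2]
width: 0.0325
```

>>> step_arm(increments=[[[0, 0, 0], [0, 0, 0]], [[0, 0, 0.008], [0, 0, 0]], [[0, 0, 0.016], [0, 0, 0]], [[0, 0, 0.02], [0, 0, 0]]])

```text
time: 4.8
ee_pos: [0.5844, 0.2147, 0.0573]
eef_rot: [0.556, 0.831, -0.001, -0.001]
ft_force: [-0.2, -0.5, 0.2]
width: 0.0326
```

```bash
python3 - <<'E'
from h import *
plan((.5837,.2142,.047),.39)
c=r.camera("scene");crop(c["pixels"],170,80,290,200,5,"pics/g_s.png")
E
```

```text
t 4.8 pos [0.5844 0.2147 0.0573] F [-0.22 -0.46  0.16] w 0.0326
shift [-0.0002 -0.0008  0.0103] turn [-0.0015 -0.0003  0.0018]
```

View pics/g_s.png

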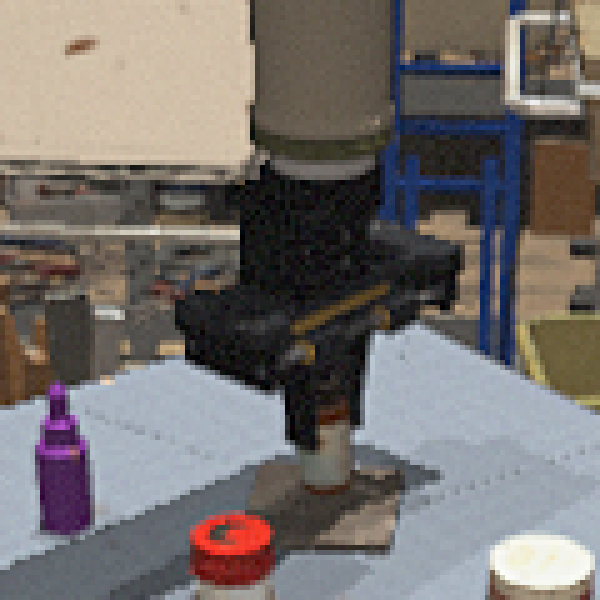

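>>> step_arm(increments=[[[0, 0, 0.003], [0, 0, 0]], [[0, 0, 0.006], [0, 0, 0]], [[0, 0, 0.008], [0, 0, 0]], [[0, 0, 0.0095], [0, 0, 0]], [[0, 0, 0.0095], [0, 0, 0]]])

```text
time: 5.35
ee_pos: [0.5843, 0.2146, 0.0474]
eef_rot: [0.556, 0.831, -0.001, -0.001]
ft_force: [0.8, 0.4, -1.4]
width: 0.0319
```

>>> step_arm(increments=[[[0, 0, 0.001], [0, 0, 0]], [[0, 0, 0.002], [0, 0, 0]], [[0, 0, 0.002], [0, 0, 0]]])

```text
time: 5.65
ee_pos: [0.5848, 0.2148, 0.0459]
eef_rot: [0.556, 0.831, -0.0, -0.0]
ft_force: [0.7, -0.6, 2.5]
width: 0.0324
```

>>> step_arm(increments=[[[0, 0, 0], [0, 0, 0]], [[0, 0, 0], [0, 0, 0]], [[0, 0, 0], [0, 0, 0]]], hand=0.1)

```text
time: 5.95
ee_pos: [0.5846, 0.2147, 0.0458]
eef_rot: [0.556, 0.831, -0.0, -0.0]
ft_force: [0.1, 0.3, 0.6]
width: 0.0385
```

>>> step_arm(increments=[[[0, 0, 0], [0, 0, 0]], [[0, 0, 0], [0, 0, 0]], [[0, 0, 0], [0, 0, 0]], [[0, 0, 0], [0, 0, 0]]], hand=-1)

```text
time: 6.35
ee_pos: [0.5846, 0.2147, 0.0457]
eef_rot: [0.556, 0.831, -0.0, -0.0]
ft_force: [0.2, -0.1, -0.1]
width: 0.0635
```

```bash
python3 - <<'E'
from h import *
plan((.5837,.2142,.19),.39)
c=r.camera("scene");crop(c["pixels"],170,80,290,200,5,"pics/i_s.png")
E
```

```text
t 6.35 pos [0.5846 0.2147 0.0457] F [ 0.16 -0.11 -0.09] w 0.0635
shift [-1.000e-04 -1.200e-03 -1.443e-01] turn [-0.0012 -0.0002  0.0017]
```

View pics/i_s.png

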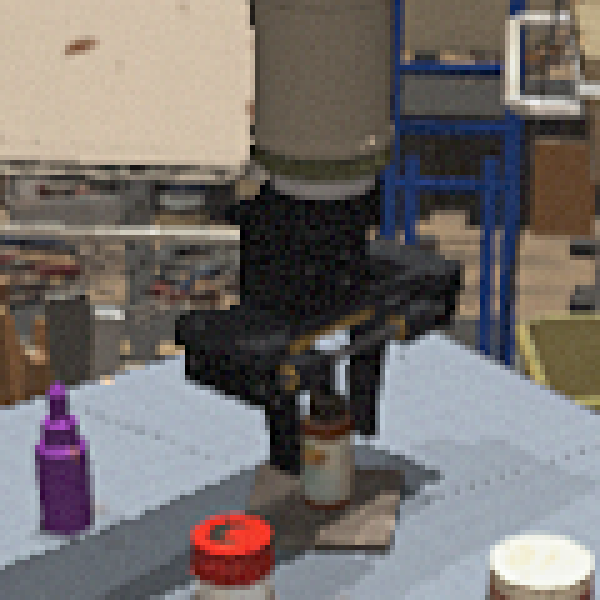

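The bottle stands upright on the block, let go, with its base at scene ≈(236,180). I rise clear and go over to the tweezers.

>>> step_arm(increments=[[[0, 0, -0.02], [0, 0, 0]], [[0, 0, -0.05], [0, 0, 0]], [[0, 0, -0.085], [0, 0, 0]], [[0, 0, -0.12], [0, 0, 0]], [[0, 0, -0.15], [0, 0, 0]]])

```text
time: 6.9
ee_pos: [0.585, 0.2147, 0.1978]
eef_rot: [0.556, 0.831, 0.0, -0.0]
ft_force: [0.2, 0.0, 0.2]
width: 0.0865
```

```bash
python3 - <<'E'
from h import *
plan((.512,-.194,.20),-1.306)
print(r.read_state()["joint_positions"].round(3))
c=r.camera("scene");crop(c["pixels"],170,80,290,200,5,"pics/j_s.png")
ct=r.camera("top"); crop(ct["pixels"],140,150,270,250,6,"pics/j_t.png")
E
```

```text
t 6.9 pos [0.585  0.2147 0.1978] F [0.19 0.02 0.21] w 0.0865
shift [-0.3499 -0.2234 -0.0023] turn [-3.0000e-04 -2.0000e-04  1.6976e+00]
[-0.686  0.347  0.334  1.519 -0.116  1.296  0.052]
```

View pics/j_s.png

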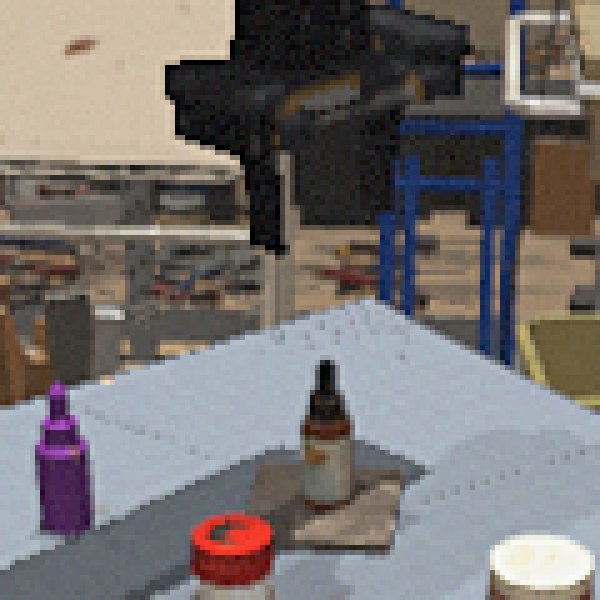

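>>> step_arm(increments=[[[-0.02, -0.012, -0.003], [0, 0, 0.1]], [[-0.05, -0.032, -0.003], [0, 0, 0.23]], [[-0.08, -0.051, -0.003], [0, 0, 0.36]], [[-0.11, -0.07, -0.003], [0, 0, 0.49]], [[-0.14, -0.09, -0.003], [0, 0, 0.62]]])

```text
time: 7.5
ee_pos: [0.5564, 0.0503, 0.2023]
eef_rot: [0.785, 0.62, 0.003, 0.0]
ft_force: [0.2, -0.2, 0.4]
width: 0.087
```

```bash
python3 - <<'E'
from h import *
plan((.512,-.194,.20),-1.306)
E
```

```text
t 7.5 pos [0.5564 0.0503 0.2023] F [ 0.22 -0.16  0.45] w 0.087
shift [-0.248   0.0134  0.0014] turn [ 0.0013 -0.0058  1.0723]
```

>>> step_arm(increments=[[[-0.03, 0.002, 0], [0, 0, 0.13]], [[-0.062, 0.003, 0], [0, -0.001, 0.27]], [[-0.094, 0.005, 0], [0, -0.003, 0.41]], [[-0.126, 0.007, 0], [0, -0.003, 0.55]], [[-0.16, 0.009, 0], [0, -0.004, 0.69]]])

```text
time: 8.0
ee_pos: [0.5275, -0.1084, 0.2012]
eef_rot: [0.949, 0.315, 0.001, 0.0]
ft_force: [0.7, -1.1, 1.2]
width: 0.0874
```

```bash
python3 - <<'E'
from h import *
plan((.512,-.194,.20),-1.306)
E
```

```text
t 8.0 pos [ 0.5275 -0.1084  0.2012] F [ 0.74 -1.15  1.23] w 0.0874
shift [-0.0637  0.0593  0.0012] turn [ 0.001  -0.0021  0.3769]
```

>>> step_arm(increments=[[[-0.022, 0.02, 0.001], [0, 0, 0.13]], [[-0.045, 0.042, 0.001], [0, -0.001, 0.26]], [[-0.064, 0.059, 0.001], [0.001, -0.002, 0.377]], [[-0.064, 0.059, 0.001], [0.001, -0.002, 0.377]], [[-0.064, 0.059, 0.001], [0.001, -0.002, 0.377]]])

```text
time: 8.5
ee_pos: [0.5113, -0.194, 0.1997]
eef_rot: [0.991, 0.132, -0.0, -0.0]
ft_force: [-0.1, -0.7, 0.3]
width: 0.0872
```

```bash
python3 - <<'E'
from h import *
plan((.512,-.194,.20),-1.306)
print(r.read_state()["joint_positions"].round(3))
for n in("scene","wrist"):
    c=r.camera(n); cv2.imwrite(f"pics/k_{n}.png",c["pixels"])
    print(n,proj(c,(.512,-.194,.056)),proj(c,(.4155,-.220,.054)))
E
```

```text
t 8.5 pos [ 0.5113 -0.194   0.1997] F [-0.11 -0.65  0.27] w 0.0872
shift [ 0.0007  0.0002 -0.0003] turn [-0.0004  0.0006  0.0002]
[-0.394  0.204  0.77   1.736 -0.148  1.262 -0.894]
scene [280.64793817 242.82656648] [249.50525796 261.97762169]
wrist [257.88729179 177.02177534] [257.47672019 260.13918681]
```

View pics/k_wrist.png

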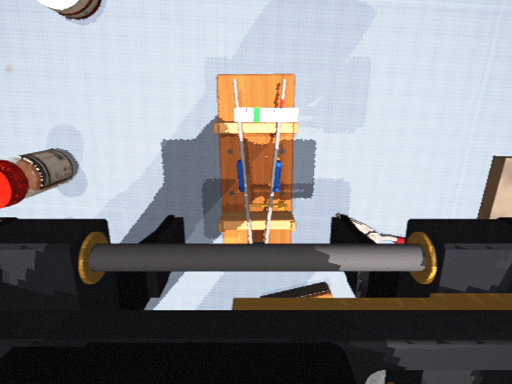

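View pics/k_scene.png

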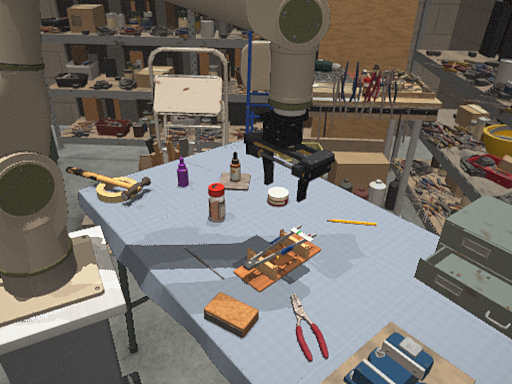

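>>> step_arm(increments=[[[0.001, 0.0005, 0.02], [0, 0, 0]], [[0.001, 0.0005, 0.05], [0, 0, 0]], [[0.001, 0.0005, 0.08], [0, 0, 0]], [[0.001, 0.0005, 0.105], [0, 0, 0]], [[0.001, 0.0005, 0.12], [0, 0, 0]]])

```text
time: 9.1
ee_pos: [0.5124, -0.1912, 0.0777]
eef_rot: [0.991, 0.135, -0.001, -0.001]
ft_force: [0.3, 0.9, 0.6]
width: 0.0874
```

```bash
python3 - <<'E'
from h import *
plan((.512,-.194,.030),-1.306)
c=r.camera("scene");crop(c["pixels"],220,170,340,290,5,"pics/l_s.png")
c=r.camera("wrist");cv2.imwrite("pics/l_w.png",c["pixels"]);print(proj(c,(.512,-.194,.056)))
h=cv2.cvtColor(c["pixels"],cv2.COLOR_BGR2HSV); m=cv2.inRange(h,(108,130,60),(125,255,255))
k,l,st,ce=cv2.connectedComponentsWithStats(m)
for i in range(1,k):
    if st[i,4]>15: print(st[i],ce[i],onz(c,ce[i],.053))
E
```

```text
t 9.1 pos [ 0.5124 -0.1912  0.0777] F [0.32 0.92 0.56] w 0.0874
shift [-0.001   0.0027  0.0477] turn [-0.0019  0.0022  0.0056]
[261.20816187 219.84309666]
[227 192  12  50 388] [232.81701031 216.84020619] [ 0.50781165 -0.17532571  0.053     ]
[286 192  13  51 373] [291.68096515 218.66756032] [ 0.51719319 -0.21394477  0.053     ]
```

View pics/l_s.png

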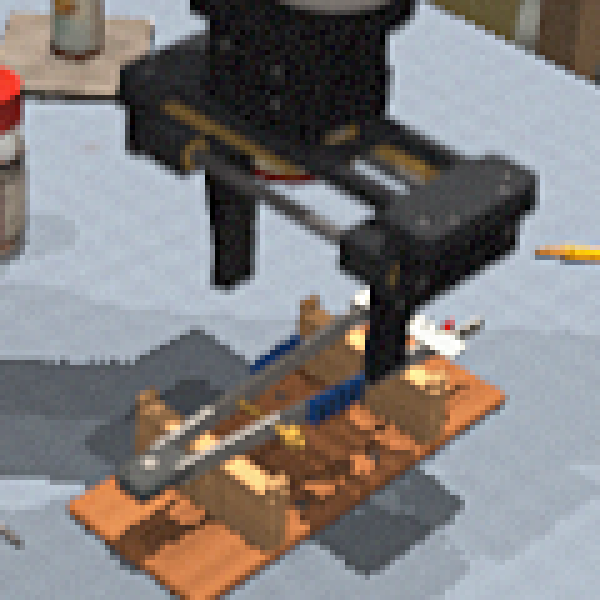

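View pics/l_w.png

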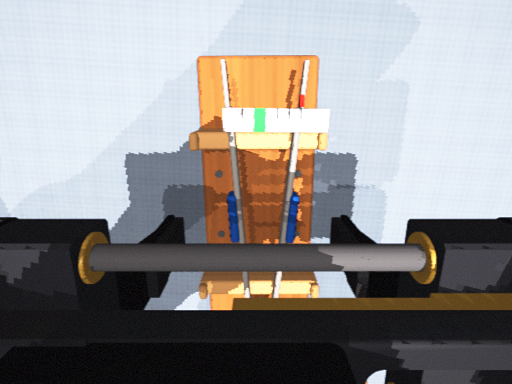

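>>> step_arm(increments=[[[-0.001, 0.002, 0.01], [0, 0, 0.005]], [[-0.001, 0.003, 0.022], [-0.001, 0.001, 0.01]], [[-0.001, 0.003, 0.034], [-0.002, 0.002, 0.01]], [[-0.001, 0.003, 0.044], [-0.002, 0.002, 0.01]], [[-0.001, 0.003, 0.0475], [-0.002, 0.002, 0.01]]])

```text
time: 9.7
ee_pos: [0.5111, -0.1946, 0.0293]
eef_rot: [0.992, 0.129, -0.001, -0.0]
ft_force: [0.2, 1.1, -0.5]
width: 0.0871
```

>>> step_arm(increments=[[[0, 0, 0], [0, 0, 0]], [[0, 0, 0], [0, 0, 0]], [[0, 0, 0], [0, 0, 0]], [[0, 0, 0], [0, 0, 0]], [[0, 0, 0], [0, 0, 0]]], hand=-0.15, grip_force=15)

```text
time: 10.2
ee_pos: [0.5112, -0.1946, 0.0295]
eef_rot: [0.992, 0.129, -0.001, -0.0]
ft_force: [0.6, -0.4, 0.2]
width: 0.0554
```

```bash
python3 - <<'E'
from h import *
plan((.512,-.194,.030),-1.316)
c=r.camera("scene");crop(c["pixels"],220,170,340,290,5,"pics/m_s.png")
E
```

```text
t 10.2 pos [ 0.5112 -0.1946  0.0295] F [ 0.64 -0.44  0.2 ] w 0.0554
shift [ 0.0009 -0.0004 -0.0005] turn [-0.0004  0.0022  0.0047]
```

View pics/m_s.png

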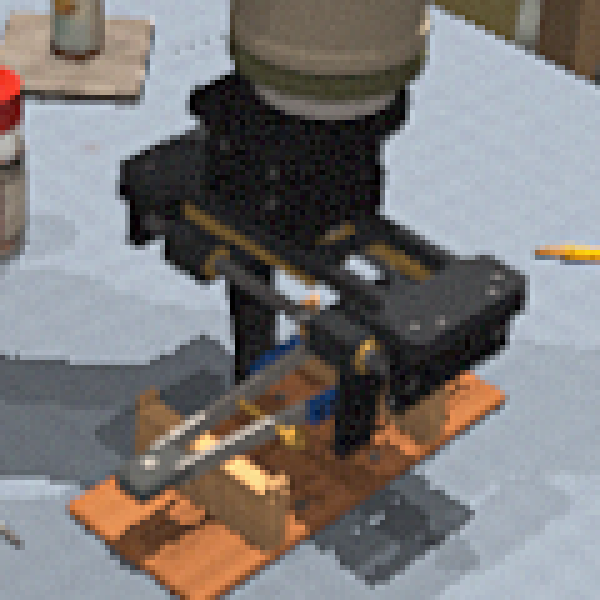

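>>> step_arm(increments=[[[0.001, 0, 0], [0, 0, 0]], [[0.001, 0, 0], [0, 0, 0]], [[0.001, 0, 0], [0, 0, 0]], [[0.001, 0, 0], [0, 0, 0]], [[0.001, 0, 0], [0, 0, 0]]], hand=0.1)

```text
time: 10.75
ee_pos: [0.5123, -0.1942, 0.0296]
eef_rot: [0.992, 0.129, -0.001, -0.0]
ft_force: [1.2, -0.1, 1.2]
width: 0.0394
```

>>> step_arm(increments=[[[0, 0, 0], [0, 0, 0]], [[0, 0, 0], [0, 0, 0]], [[0, 0, 0], [0, 0, 0]], [[0, 0, 0], [0, 0, 0]], [[0, 0, 0], [0, 0, 0]]], hand=0.29)

```text
time: 11.25
ee_pos: [0.5123, -0.1942, 0.0296]
eef_rot: [0.992, 0.129, -0.001, -0.0]
ft_force: [-0.2, 0.1, 1.2]
width: 0.0313
```

```bash
python3 - <<'E'
from h import *
plan((.512,-.194,.030),-1.316)
print([round(r.read_state()["width"],4) for _ in range(3)])
c=r.camera("scene");crop(c["pixels"],220,170,340,290,5,"pics/n_s.png")
c=r.camera("wrist");crop(c["pixels"],190,20,350,260,3,"pics/n_w.png")
c=r.camera("top");crop(c["pixels"],295,165,365,265,6,"pics/n_t.png")
print(r.read_state()["width"])
E
```

```text
t 11.25 pos [ 0.5123 -0.1942  0.0296] F [-0.2   0.11  1.18] w 0.0313
shift [-0.0002 -0.0003 -0.0004] turn [-0.0004  0.002   0.0048]
[0.0313, 0.0313, 0.0313]
0.030895118629974246
```

View pics/n_s.png

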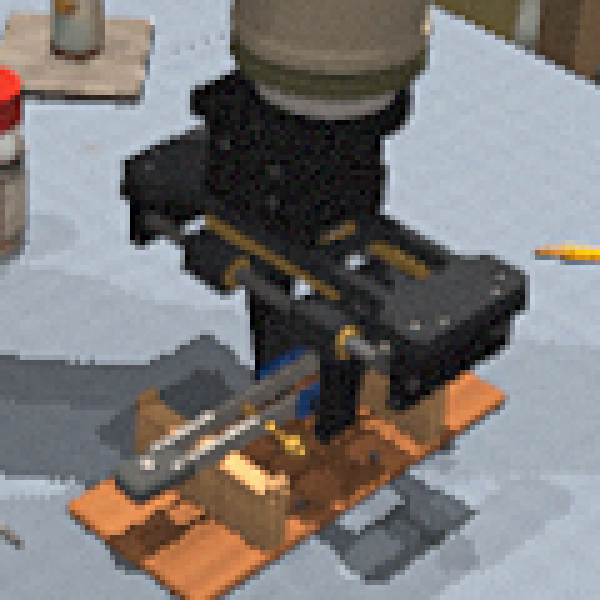

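View pics/n_w.png

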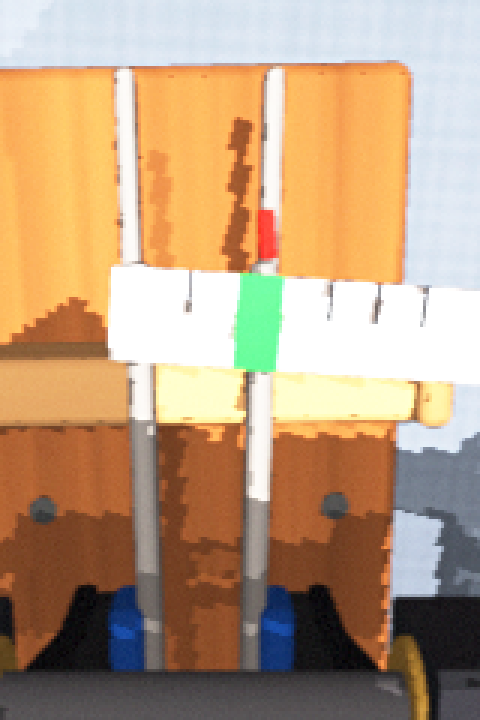

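>>> step_arm(increments=[[[0, 0, -0.003], [0, 0, 0]], [[0, 0, -0.008], [0, 0, 0]], [[0, 0, -0.014], [0, 0, 0]], [[0, 0, -0.018], [0, 0, 0]], [[0, 0, -0.02], [0, 0, 0]]])

```text
time: 11.9
ee_pos: [0.5127, -0.1943, 0.0503]
eef_rot: [0.992, 0.129, -0.001, -0.0]
ft_force: [0.1, 0.3, -0.9]
width: 0.0309
```

```bash
python3 - <<'E'
from h import *
plan((.512,-.194,.110),-1.316)
c=r.camera("scene");crop(c["pixels"],220,170,340,290,5,"pics/o_s.png")
c=r.camera("wrist");crop(c["pixels"],190,20,350,260,3,"pics/o_w.png")
E
```

```text
t 11.9 pos [ 0.5127 -0.1943  0.0503] F [ 0.12  0.34 -0.91] w 0.0309
shift [-0.0007 -0.0005 -0.0597] turn [-0.0002  0.0011  0.0048]
```

View pics/o_s.png

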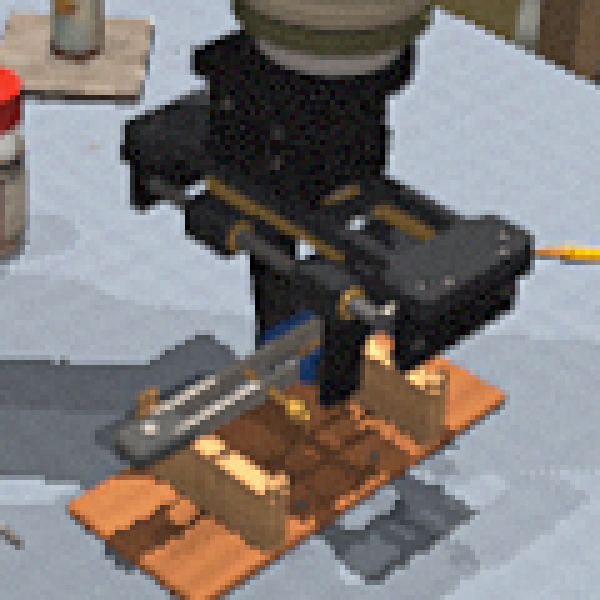

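View pics/o_w.png

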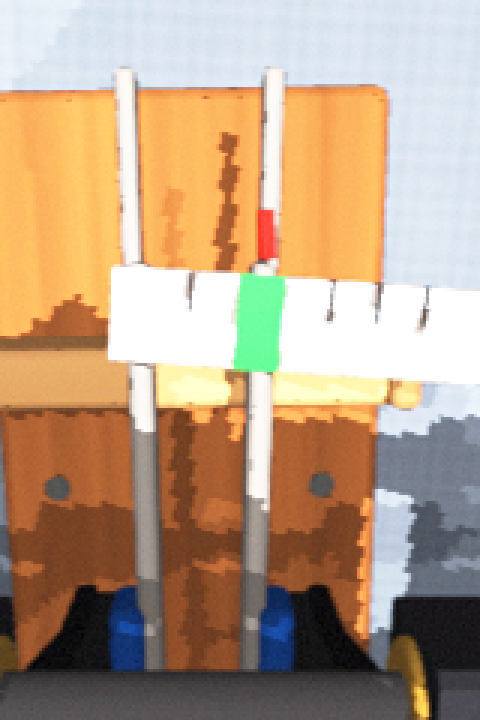

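It came off level and the pointer is still in the green (crop: pointer at column 267, green 240–284). I continue the lift.

>>> step_arm(increments=[[[0, 0, -0.005], [0, 0, 0]], [[0, 0, -0.014], [0, 0, 0]], [[0, 0, -0.024], [0, 0, 0]], [[0, 0, -0.034], [0, 0, 0]], [[0, 0, -0.042], [0, 0, 0]]])

```text
time: 12.5
ee_pos: [0.513, -0.1944, 0.0933]
eef_rot: [0.992, 0.129, -0.0, 0.0]
ft_force: [1.1, 0.5, -2.2]
width: 0.0309
```

>>> step_arm(increments=[[[0, 0, -0.006], [0, 0, 0]], [[0, 0, -0.012], [0, 0, 0]], [[0, 0, -0.016], [0, 0, 0]], [[0, 0, -0.017], [0, 0, 0]], [[0, 0, -0.017], [0, 0, 0]]])

```text
time: 13.0
ee_pos: [0.513, -0.1943, 0.1103]
eef_rot: [0.992, 0.129, -0.0, 0.0]
ft_force: [-0.4, 0.4, -0.7]
width: 0.0311
```

>>> step_arm(increments=[[[0, 0, 0], [0, 0, 0]], [[0, 0, 0], [0, 0, 0]], [[0, 0, 0], [0, 0, 0]], [[0, 0, 0], [0, 0, 0]], [[0, 0, 0], [0, 0, 0]]])

```text
time: 13.5
ee_pos: [0.5129, -0.1943, 0.1102]
eef_rot: [0.992, 0.129, -0.0, 0.0]
ft_force: [-1.0, -0.3, -1.4]
width: 0.0306
```

>>> step_arm(increments=[[[0, 0, 0], [0, 0, 0]], [[0, 0, 0], [0, 0, 0]], [[0, 0, 0], [0, 0, 0]], [[0, 0, 0], [0, 0, 0]], [[0, 0, 0], [0, 0, 0]]])

```text
time: 14.0
ee_pos: [0.5129, -0.1944, 0.1102]
eef_rot: [0.992, 0.129, -0.0, 0.0]
ft_force: [0.7, 0.0, -0.7]
width: 0.0309
```

```bash
python3 - <<'E'
from h import *
plan((.512,-.194,.110),-1.316)
c=r.camera("scene");crop(c["pixels"],165,110,345,290,4,"pics/p_s.png")
c=r.camera("wrist");crop(c["pixels"],190,20,350,260,3,"pics/p_w.png")
ct=r.camera("top");crop(ct["pixels"],140,150,270,250,6,"pics/p_t.png")
print(r.read_state()["width"])
E
```

```text
t 14.0 pos [ 0.5129 -0.1944  0.1102] F [ 0.72  0.04 -0.71] w 0.0309
shift [-0.0008 -0.0006  0.0002] turn [-0.      0.0006  0.0048]
0.030738677732761944
```

View pics/p_s.png

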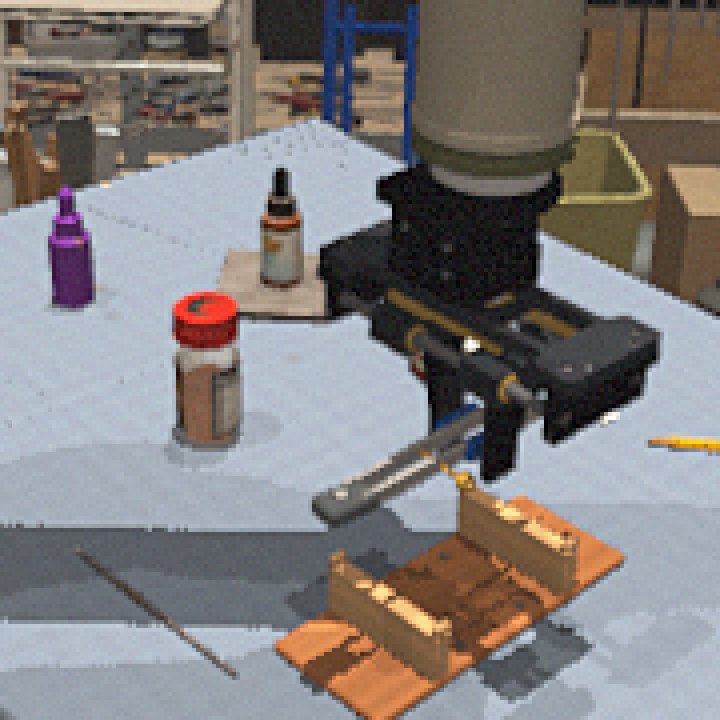

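View pics/p_w.png

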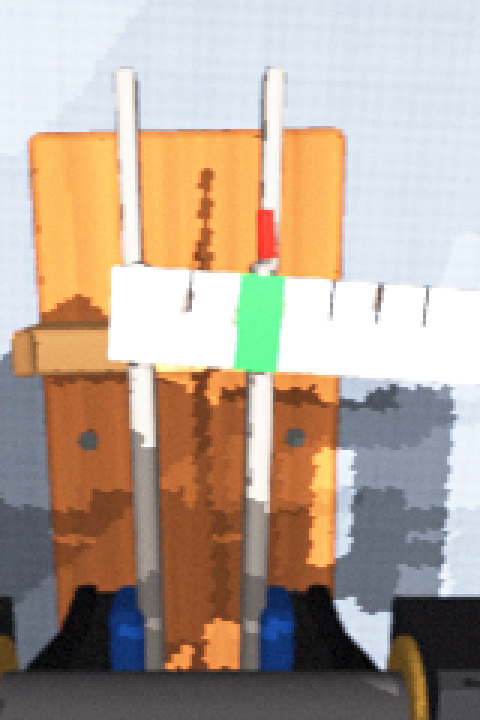

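View pics/p_t.png

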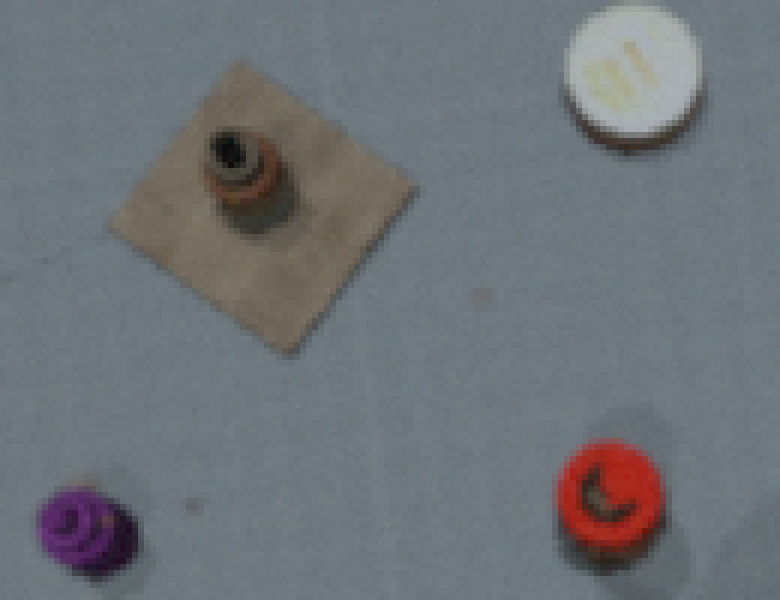

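Scene: the tweezers are level and clear of the rest. Wrist: the pointer at crop column 266 is inside the green (238–284). Top: the bottle's teat is at crop (230,150), and the jar and pot are at unchanged pixels. One last check of where the bottle stands, then I hand in.

```bash
python3 - <<'E'
from h import *
ct=r.camera("top")
p=onz(ct,(230/6+139.5,150/6+149.5),.111); print(p, np.linalg.norm(p[:2]-[.5837,.2142]), r.read_state()["width"])
if np.linalg.norm(p[:2]-[.5837,.2142])<.025: print(r.close_job())
E
```

```text
[0.58329274 0.21139185 0.111     ] 0.0028375293578878605 0.030850869673382873
the job is handed in; nothing more can be done
None
```

The amber bottle is on the steel block and the tweezers are held off their rest with the pointer in the green. I handed the job in at about 14 s. Handing in gives no verdict.

- **Bottle:** I gripped the amber bottle high on its body, stood it upright on the block and let go. My last measurement puts it about 3 mm from the block's middle. In the top view the jar and pot are at the same pixels as at the start, and the purple bottle was not touched.
- **Tweezers:** I took them by the blue grips and squeezed to about 31 mm over the grips. I then lifted them 81 mm, so the grip point is about 129 mm above the table. They are level and clear of the rest in the last pictures.
- **Pointer:** It is in the green, about 1 mm to the open side of the band's middle by the wrist picture. The finger opening held at 30.6–31.1 mm throughout the lift.
- **One disagreement:** Before the bottle grasp, the wrist view placed the bottle about 4 mm from where the other two cameras put it, along the pad width. I aimed between the two, and the grasp and placing were not affected.

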